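Line up the laptop heat sinks by size

TASK

Line up the four finned heat sinks in order of size on the black pads of the white strip, one to a pad: the smallest on the pad next to the round post, then each larger one on the next pad along, ending with the largest at the far end. Set each one upright in the middle of its pad and square with it, let go of them all, and do not shift the black fan lying among them.

Things in the scene. Friction and masses are not known exactly. Their poses are not given: they have to be found in the camera images.
- sink_a: The smallest of four loose bare-aluminium finned heat sinks: a square block 30 x 30 mm, 16 mm high, with upright fins along its x axis; it can be gripped like a solid block by either pair of opposite sides. Origin: centre of the underside; z up.
- sink_b: The second smallest of four loose bare-aluminium finned heat sinks: a square block 38 x 38 mm, 24 mm high, with upright fins along its x axis; it can be gripped like a solid block by either pair of opposite sides. Origin: centre of the underside; z up.
- sink_c: The second largest of four loose bare-aluminium finned heat sinks: a square block 46 x 46 mm, 34 mm high, with upright fins along its x axis; it can be gripped like a solid block by either pair of opposite sides. Origin: centre of the underside; z up.
- sink_d: The largest of four loose bare-aluminium finned heat sinks: a square block 54 x 54 mm, 46 mm high, with upright fins along its x axis; it can be gripped like a solid block by either pair of opposite sides. Origin: centre of the underside; z up.
- pad_1: Black square rubber pad, 64 x 64 mm, 3 mm thick, fixed on a white strip 76 x 400 mm and 6 mm thick, so that its top lies 9 mm above the table; one outermost pad (the four stand in the order pad_1, 2, 3, 4 along the strip, 76 to 84 mm apart; the round post may stand beside pad_1 or beside pad_4). Origin: centre of its underside, 6 mm above the table. Its y axis runs along the strip, towards pad_4's end; z up.
- pad_2: Black square rubber pad, 64 x 64 mm, 3 mm thick, fixed on a white strip 76 x 400 mm and 6 mm thick, so that its top lies 9 mm above the table; the inner pad next to pad_1 (the four stand in the order pad_1, 2, 3, 4 along the strip, 76 to 84 mm apart; the round post may stand beside pad_1 or beside pad_4). Origin: centre of its underside, 6 mm above the table. Its y axis runs along the strip, towards pad_4's end; z up.
- pad_3: Black square rubber pad, 64 x 64 mm, 3 mm thick, fixed on a white strip 76 x 400 mm and 6 mm thick, so that its top lies 9 mm above the table; the inner pad next to pad_4 (the four stand in the order pad_1, 2, 3, 4 along the strip, 76 to 84 mm apart; the round post may stand beside pad_1 or beside pad_4). Origin: centre of its underside, 6 mm above the table. Its y axis runs along the strip, towards pad_4's end; z up.
- pad_4: Black square rubber pad, 64 x 64 mm, 3 mm thick, fixed on a white strip 76 x 400 mm and 6 mm thick, so that its top lies 9 mm above the table; the other outermost pad (the four stand in the order pad_1, 2, 3, 4 along the strip, 76 to 84 mm apart; the round post may stand beside pad_1 or beside pad_4). Origin: centre of its underside, 6 mm above the table. Its y axis runs along the strip, towards pad_4's end; z up.
- post: Round dark steel post, 28 mm in diameter and 30 mm tall, fixed at one end of the white strip about 60 mm from the centre of the outermost pad there; it marks the end where the row starts. It may be at either end; the other end has only a flat aluminium bar, 64 x 12 mm and 8 mm high. Origin: centre of its underside, 6 mm above the table.
- fan: Square black blower fan, 55 x 55 x 12 mm with a copper hub, lying loose among the heat sinks; a delicate bystander to be left where it is. Origin: centre of the underside.
Not all that is in view belongs to the job. What is shaped like the sink_a but purple or red is not meant.

How it is judged:
By the outcome, as a careful person would: the job done as asked, in the order asked, and still so for the second after the job is handed in, with the robot touching nothing.
It also fails if it takes over 96 s, if anything falls off the work surface, if the arm or the gripper's body presses on something with over 40 N, if the wrist force passes 120 N, or if a joint passes its speed limit or range.

ROBOT

A 6-joint arm with a two-finger parallel gripper is mounted at the origin on the work surface. World frame = base frame: x ahead of the robot, y to its left, z up, the work surface at z = 0. Lengths are in m, angles in rad, forces in N, time in s.
With the tool pointing down it reaches from about 0.425 to 0.925 m from the base axis. Payload 12.5 kg.
Tool frame: the origin (TCP) lies midway between the tips of the shut fingers; the grasp point (between the pads) lies 19 mm behind it (hold_point_z is the distance from the TCP to the grasp point, in m); z points along the fingers, x is the direction in which the jaws open and shut, and the axes are right-handed (so a half turn about z gives the same grasp; the last joint's range is limited). The gripper opens to 85 mm and grips with 20 to 120 N. Pads are 22 mm wide; open, the fingers measure 114 mm over their backs; the gripper's body (76 mm by 85 mm) begins 54 mm behind the grasp point. The pads swing forward as they close: fully open they stand 13 mm farther back than shut.
Start: joints at [-0.106, 0.491, 1.559, -0, 1.092, -0.106], TCP at [0.625, 0, 0.231] pointing down, gripper open.
Joint ranges: [-3.1, 3.1], [-0.84, 2.19], [0.05, 2.79], [-1.13, 4.28], [0.06, 2.93], [-2.69, 2.69]. Speed limits (rad/s): [2.22, 2.22, 2.79, 3.14, 3.14, 3.14].

INTERFACE

Orientations are given as a unit quaternion [x, y, z, w].
In Python, from plant import state, snapshot, camera_model, finish_job, hold_point_z gives the robot as it stands.
- The arm moves only by the tool step_arm, never from a script. Its arguments are lists of equal length, an entry for each row: "xyz": the shift along the tool's x, y, z in cm, a list of three; "turn": the turn about the tool's z in degrees. In form: {"xyz": [[tx, ty, tz], ...], "turn": [turn, ...]}. A call has 1 to 8 rows; each row is the pose to reach, as a shift and turn from the pose commanded when the call began, along the tool's axes at that moment; what a row does not reach only later rows make up. A row lasts 1/8 s, in which the tool goes at most 62.5 mm and 10.7 degrees, less where a joint would pass 70% of its speed; a pose out of reach is approached as far as the arm can. A call with a gripper value outside its range is refused whole. "fingers" is the closure in counts, from 0 (fully open) to 255 (shut), set as the call begins (left out, the last holds). The fingers move at their own pace and stop on an object; the grip force is fixed at half the most. Time passes only in rows, so rows that repeat a pose let the fingers close. It gives the time, the measured TCP pose, the force and the opening at its end, in the units of the state.
- state(): the state, without advancing time (a new reading comes with each control period).
- snapshot(name): name is "scene" or "side" or "wrist"; returns the picture (384x512x3 uint8, red, green, blue); there is no depth.
- camera_model(name): a dict with "mtx" (3x3 intrinsics, pixels), "R" (3x3) and "t" (3): a world point X has camera coordinates R X + t; the wrist camera has in their place "T_tool_cam" (4x4, takes a point from camera to tool coordinates, whose origin is the TCP and whose axes are the tool frame's). Camera axes: x right, y down, z forward; pixel columns grow to the right and rows downward; lengths in m; the calibration is good to about 2 mm. The wrist camera is an equidistant fisheye: a pixel r from the principal point sees the ray r / f radians off the axis. A picture is of the moment at which its call begins: read the wrist's pose just before it. camera_model takes no time and is no camera call.
- finish_job(): hands the job in, once; it reports no verdict.
The state is a dict: "clock": time; "joint_pos": joint angles; "joint_vel": joint speeds; "tau": joint torques, N m; "tcp_pos": TCP position; "tool_rot": TCP orientation; "contact_force": force on the tool from outside, world axes, zero at the start; "wrist_torque": the same for the moment, N m; "opening": finger opening in m.
Only numpy, scipy, OpenCV 4.12 (cv2) and the standard library are available. Lean on these libraries where they do the work, as an engineer would, in place of code of your own. Each camera call takes 0.05 s, during which the arm holds its last target. There are 200 camera calls.

## Working session

There is one attempt and no reset: what is moved stays moved. The work goes in short steps, Python scripts to look and compute and a tool call to move; the robot and the scene stay as the last step left them, time stands still between calls to the robot, and variables do not carry over. Pictures are saved under pics/ and viewed, about 12 in all and at most 16, crops included, and the job is handed in when it is done.

Besides the shell and the picture viewer there is one more tool, called after ">>>" as name(argument=value, ...), one argument or row to a line, values as JSON. step_arm: Moves the arm, as the interface text tells. Its arguments: {"type":"object","properties":{"xyz":{"type":"array","items":{"type":"array","items":{"type":"number"}}},"turn":{"type":"array","items":{"type":"number"}},"fingers":{"type":"number"}},"required":["xyz","turn"]}

```bash
ls; mkdir -p pics; python3 - <<'E'
from plant import *
import cv2
for n in ("scene","side","wrist"):
    s=state(); im=snapshot(n); cv2.imwrite(f"pics/{n}0.png",im[:,:,::-1])
    print(n,camera_model(n))
print(s,hold_point_z)
a=[cv2.imread(f"pics/{n}0.png") for n in("scene","side")]
cv2.imwrite("pics/s0big.png",cv2.resize(a[0],(800,600),interpolation=cv2.INTER_CUBIC))
cv2.imwrite("pics/side0big.png",cv2.resize(a[1],(800,600),interpolation=cv2.INTER_CUBIC))
E
```

```text
pics
scene {'mtx': array([[360.19930103,   0.        , 256.8134481 ],
       [  0.        , 360.19930103, 189.85032212],
       [  0.        ,   0.        ,   1.        ]]), 'R': array([[-0.45648004,  0.88973203, -0.00170115],
       [ 0.47378093,  0.24145566, -0.8468948 ],
       [-0.75309867, -0.38739654, -0.53175775]]), 't': array([ 0.22257067, -0.21014297,  1.17399009])}
side {'mtx': array([[394.86864162,   0.        , 254.82066657],
       [  0.        , 394.86864162, 186.70490697],
       [  0.        ,   0.        ,   1.        ]]), 'R': array([[ 0.83318853, -0.55290457, -0.00966498],
       [-0.32748181, -0.4792581 , -0.81428946],
       [ 0.44559235,  0.68162174, -0.58037855]]), 't': array([-0.43898233,  0.19306418,  0.69625503])}
wrist {'mtx': array([[297.31863964,   0.        , 254.67557786],
       [  0.        , 297.31863964, 184.66683785],
       [  0.        ,   0.        ,   1.        ]]), 'T_tool_cam': array([[ 9.99998869e-01,  1.14472332e-03, -9.75593423e-04,
         1.60192076e-04],
       [-8.34687692e-04,  9.61966583e-01,  2.73165876e-01,
        -7.01613047e-02
[... 177 characters left out ...]
clock': 0.1, 'joint_pos': array([-1.05606903e-01,  4.91533042e-01,  1.55941306e+00,  1.14658417e-05,
        1.09169294e+00, -1.05649571e-01]), 'joint_vel': array([-0.00115159, -0.00114596, -0.00067468,  0.00053572,  0.00150025,
        0.00103199]), 'tau': array([ 1.65888025e-03, -6.19446945e+01, -2.62024283e+01, -1.08395730e-04,
        2.98314291e-03, -4.12389943e-05]), 'tcp_pos': array([6.24793112e-01, 4.29501745e-05, 2.30756742e-01]), 'tool_rot': array([ 9.99999863e-01,  1.86883106e-05, -5.19742526e-04, -6.02191451e-05]), 'contact_force': array([ 0.47244711, -0.9576104 ,  0.2600775 ]), 'wrist_torque': array([ 0.00259799, -0.02136906,  0.00140492]), 'opening': 0.08556804704634953} 0.0187
```

View pics/s0big.png

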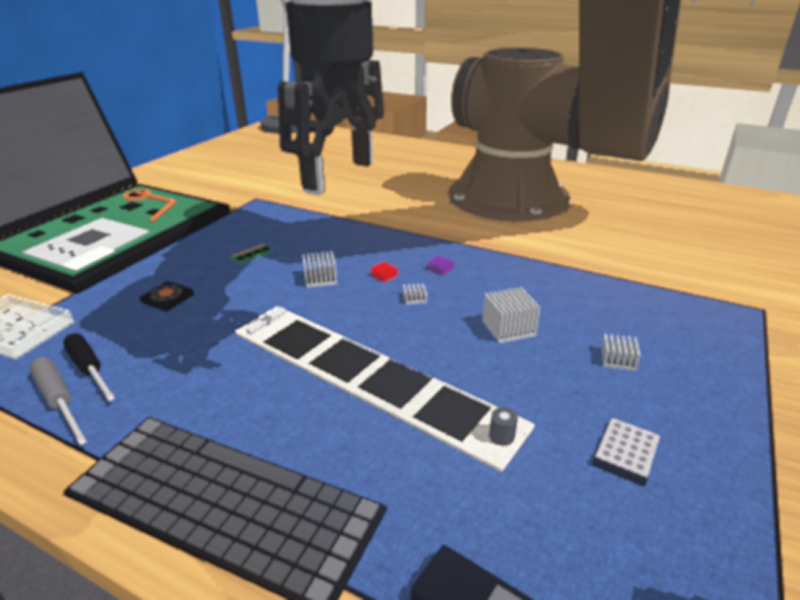

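View pics/side0big.png

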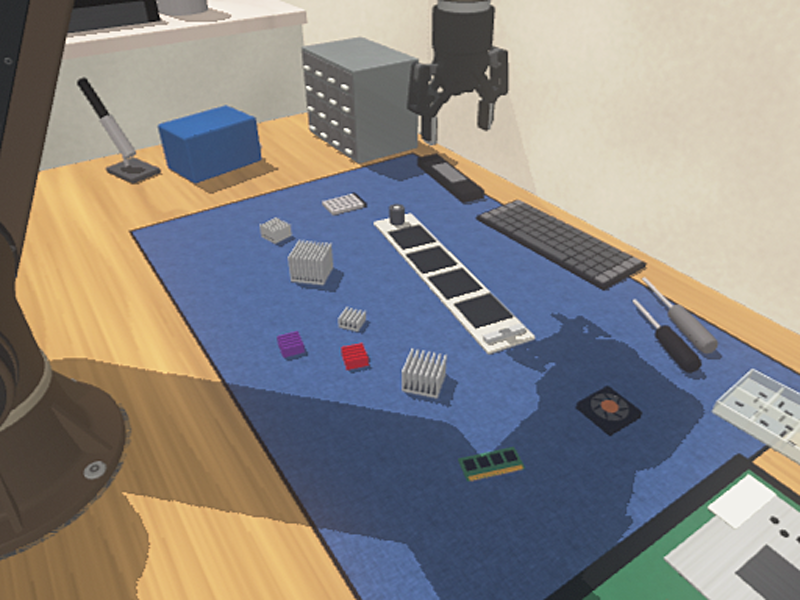

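View pics/wrist0.png

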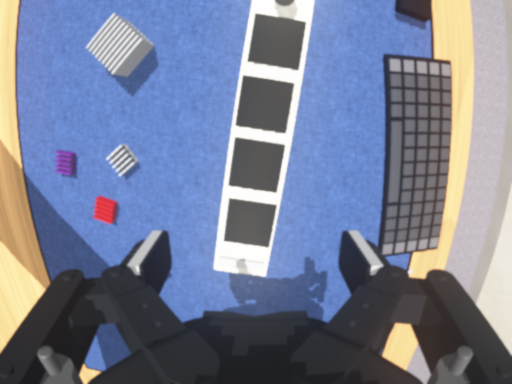

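The wrist view's up direction is +y. The post is at the +y end of the strip, at wrist (287,8). Bare-aluminium candidates in the enlarged scene picture are (320,268), (415,293), (511,314) and (621,351). Not meant are red (384,271), purple (440,265) and the LED-like block (628,448). Next I'll make metric top-down views.

```bash
cat > h.py <<'E'
import numpy as np, cv2
from plant import *
from scipy.spatial.transform import Rotation as Ro
def wproj(X,s):
    c=camera_model("wrist"); T=c["T_tool_cam"]; K=c["mtx"]
    P=(np.asarray(X)-s["tcp_pos"])@Ro.from_quat(s["tool_rot"]).as_matrix()
    P=(P-T[:3,3])@T[:3,:3]
    rho=np.hypot(P[...,0],P[...,1]); th=np.arctan2(rho,P[...,2]); k=K[0,0]*th/np.maximum(rho,1e-9)
    return np.stack([K[0,2]+k*P[...,0],K[1,2]+k*P[...,1]],-1)
def fproj(X,n):
    c=camera_model(n); p=(np.asarray(X)@c["R"].T+c["t"])@c["mtx"].T
    return p[...,:2]/p[...,2:]
def top(im,s,h,x0,x1,y0,y1,mm=1.0,cam=None):
    """top-down map at height h; col->x from x0, row-> y downwards from y1; mm per px"""
    xs=np.arange(x0,x1,mm/1000); ys=np.arange(y1,y0,-mm/1000)
    X=np.stack(np.meshgrid(xs,ys)+[np.full((len(ys),len(xs)),h)],-1)
    p=(wproj(X,s) if cam is None else fproj(X,cam)).astype(np.float32)
    return cv2.remap(im,p[...,0],p[...,1],cv2.INTER_CUBIC)
E
python3 - <<'E'
from h import *
s=state(); im=cv2.imread("pics/wrist0.png")
a=top(im,s,.009,.4,.8,-.1,.45,1); b=top(cv2.imread("pics/scene0.png"),s,.009,.4,.8,-.2,.4,1,"scene")
b2=top(cv2.imread("pics/side0.png"),s,.009,.4,.8,-.2,.4,1,"side")
cv2.imwrite("pics/both.png",cv2.resize(np.hstack([b,b2]),(800,600)))
# pads from wrist
for n,m,yt in(("w",a,.45),("sc",b,.4),("sd",b2,.4)):
    g=cv2.cvtColor(m,cv2.COLOR_BGR2HSV); k=((g[...,2]<70)&(g[...,1]<110)).astype(np.uint8)
    nn,l,st,ce=cv2.connectedComponentsWithStats(k)
    for i in range(1,nn):
        if 2500<st[i,4]<5500:
            c=max(cv2.findContours((l==i).astype(np.uint8),0,1)[0],key=len); r=cv2.minAreaRect(c)
            print(n,.4+r[0][0]/1e3,yt-r[0][1]/1e3,r[1],r[2],st[i,4])
E
```

```text
Traceback (most recent call last):
  File "h.py", line 16, in top
    X=np.stack(np.meshgrid(xs,ys)+[np.full((len(ys),len(xs)),h)],-1)
               ~~~~~~~~~~~~~~~~~~^~~~~~~~~~~~~~~~~~~~~~~~~~~~~~~
TypeError: can only concatenate tuple (not "list") to tuple
```

```bash
sed -i 's/np.meshgrid(xs,ys)+\[\(.*\)\],-1)/(*np.meshgrid(xs,ys),\1),-1)/' h.py
python3 - <<'E'
from h import *
s=state(); im=cv2.imread("pics/wrist0.png")
a=top(im,s,.009,.4,.8,-.1,.45,1); b=top(cv2.imread("pics/scene0.png"),s,.009,.4,.8,-.2,.4,1,"scene")
b2=top(cv2.imread("pics/side0.png"),s,.009,.4,.8,-.2,.4,1,"side")
cv2.imwrite("pics/both.png",cv2.resize(np.hstack([b,b2]),(800,600)))
for n,m,yt in(("w",a,.45),("sc",b,.4),("sd",b2,.4)):
    g=cv2.cvtColor(m,cv2.COLOR_BGR2HSV); k=((g[...,2]<70)&(g[...,1]<110)).astype(np.uint8)
    nn,l,st,ce=cv2.connectedComponentsWithStats(k)
    for i in range(1,nn):
        if 2500<st[i,4]<5500:
            c=max(cv2.findContours((l==i).astype(np.uint8),0,1)[0],key=len); r=cv2.minAreaRect(c)
            print(n,np.round([.4+r[0][0]/1e3,yt-r[0][1]/1e3],4),np.round(r[1],1),round(r[2],1),st[i,4])
E
```

```text
sc [0.6526 0.1472] [58.  58.9] 8.5 3353
sc [0.6375 0.0681] [58.6 58.4] 9.0 3349
sc [ 0.6277 -0.0082] [58.3 57.9] 9.0 3307
sc [ 0.6186 -0.0869] [57.9 57.8] 8.4 3279
sd [0.6501 0.1454] [60.9 63.5] 8.0 3335
sd [0.6353 0.0661] [61.8 62.8] 8.6 3425
sd [ 0.6257 -0.0103] [61.7 62.9] 8.5 3594
sd [ 0.6164 -0.0892] [61.3 63. ] 8.7 3342
```

View pics/both.png

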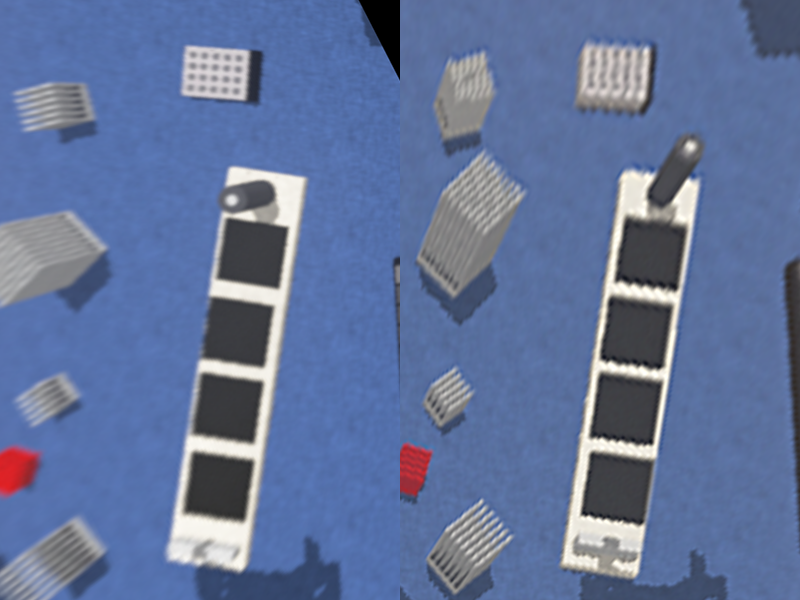

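The metric maps agree on the strip: about 8.5° off y, with the post at +y. Sinks lie along x≈0.45. I'll take closer wrist looks before reaching.

>>> step_arm(
  xyz=[
    [-5,2.5,0],
    [-9.5,5,0],
    [-9.5,5,0],
    [-9.5,5,0],
  ],
  turn=[0,0,0,0],
)

```text
clock: 0.65
tcp_pos: [0.5305, -0.0501, 0.2316]
tool_rot: [1.0, -0.0, 0.0, 0.0]
contact_force: [0.3, 1.0, -0.1]
opening: 0.0857
```

```bash
cat > shot.py <<'E'
import sys,pickle
from h import *
n=sys.argv[1]; s=state(); im=snapshot("wrist")[:,:,::-1].copy(); cv2.imwrite(f"pics/{n}.png",im); pickle.dump(s,open(f"pics/{n}.pkl","wb"))
print(s["clock"],s["tcp_pos"],s["tool_rot"],s["opening"])
E
python3 shot.py w1
```

```text
0.65 [ 0.5305475  -0.0500681   0.23158507] [ 9.99999861e-01 -2.29200149e-04  4.73293958e-04  3.90041471e-05] 0.08567183152770771
```

>>> step_arm(
  xyz=[
    [0,-6,0],
    [0,-12,0],
    [0,-18,0],
    [0,-23,0],
    [0,-23,0],
    [0,-23,0],
  ],
  turn=[0,0,0,0,0,0],
)

```text
clock: 1.45
tcp_pos: [0.5302, 0.1803, 0.2309]
tool_rot: [1.0, 0.001, -0.0, 0.0]
contact_force: [-0.1, -0.1, -0.2]
opening: 0.0854
```

```bash
python3 shot.py w2; python3 - <<'E'
from h import *
a=cv2.imread("pics/w1.png");b=cv2.imread("pics/w2.png")
cv2.imwrite("pics/w12.png",cv2.resize(np.hstack([a,b]),(800,300),interpolation=cv2.INTER_AREA))
E
```

```text
1.45 [0.5301993  0.18031413 0.23089892] [ 9.99999781e-01  6.05218450e-04 -2.24159387e-04  1.43308328e-04] 0.08538244954688017
```

View pics/w12.png

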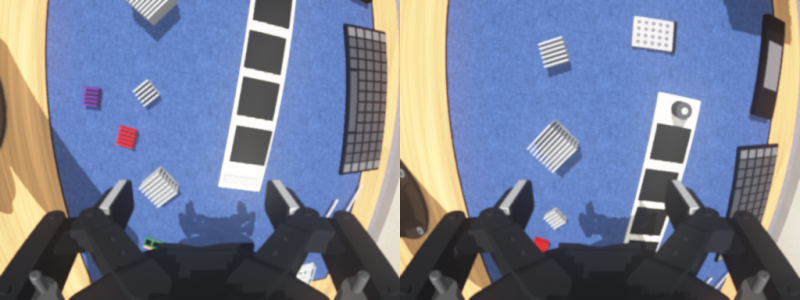

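```bash
cat > fit.py <<'E'
from h import *
import pickle
from scipy.optimize import minimize
U=4
def hullmask(poly,box):
    m=np.zeros(((box[3]-box[1])*U,(box[2]-box[0])*U),np.uint8)
    cv2.fillConvexPoly(m,cv2.convexHull(np.round(((poly-box[:2]+.5)*U-.5)*16).astype(np.int32)),1,shift=4)
    return m
def corners(x,y,a,w,z0,z1):
    c=np.array([[-1,-1],[1,-1],[1,1],[-1,1]])*w/2; r=np.array([[np.cos(a),-np.sin(a)],[np.sin(a),np.cos(a)]])
    p=c@r.T+[x,y]
    return np.vstack([np.c_[p,np.full(4,z)] for z in ((z0,z1) if z1>z0 else (z0,))])
def fit(name,x,y,w,h,z0=0.,a0=0.,pad=False):
    s=pickle.load(open(f"pics/{name}.pkl","rb")); im=cv2.imread(f"pics/{name}.png")
    c=wproj(np.array([x,y,z0+h/2]),s); rr=42 if not pad else 38
    box=np.array([*(c-rr),*(c+rr)]).astype(int); box[:2]=np.maximum(box[:2],0); box[2]=min(box[2],512); box[3]=min(box[3],384)
    cr=cv2.resize(im[box[1]:box[3],box[0]:box[2]],None,fx=U,fy=U,interpolation=cv2.INTER_LINEAR)
    g=cv2.cvtColor(cr,cv2.COLOR_BGR2HSV)
    k=(g[...,2]<125)&(g[...,1]<110) if pad else (g[...,1]<85)&(g[...,2]>60)
    k=cv2.morphologyEx(k.astype(np.uint8),cv2.MORPH_OPEN,np.ones((5,5)))
    if not pad: k=cv2.morphologyEx(k,cv2.MORPH_CLOSE,np.ones((17,17)))
    n,l,st,ce=cv2.connectedComponentsWithStats(k)
    ctr=(c-box[:2])*U
    i=1+np.argmin([np.hypot(*(ce[j]-ctr))+(1e4 if st[j,4]<600 else 0) for j in range(1,n)])
    m=np.zeros_like(k); ct=np.vstack(cv2.findContours((l==i).astype(np.uint8),0,1)[0]); cv2.fillConvexPoly(m,cv2.convexHull(ct),1)
    def cost(p):
        q=hullmask(wproj(corners(p[0],p[1],p[2],w if len(p)<4 else p[3],z0,z0+h),s),box)
        return 1-(q&m).sum()/(q|m).sum()
    best=None
    for a in (a0 if pad else None,) if pad else np.radians([-40,-25,-10,5,20,35]):
        r=minimize(cost,[x,y,a],method="Nelder-Mead",options=dict(initial_simplex=[[x,y,a],[x+.01,y,a],[x,y+.01,a],[x,y,a+.15]],xatol=1e-5,fatol=1e-5))
        if best is None or r.fun<best.fun: best=r
    q=hullmask(wproj(corners(*best.x,w,z0,z0+h),s),box); 
    cs=cv2.findContours(q,0,1)[0]; cv2.drawContours(cr,cs,-1,(0,0,255),1)
    return best.x,best.fun,cr
D=dict(A=(.030,.016),B=(.038,.024),C=(.046,.034),D=(.054,.046))
E
python3 - <<'E'
from fit import *
t=[]
for n,x,y,id_ in(("w1",.45,.0,"A"),("w2",.46,.29,"B"),("w1",.46,-.15,"C"),("w2",.46,.15,"D")):
    for k in "ABCD":
        p,f,cr=fit(n,x,y,*D[k])
        print(id_,"as",k,np.round(p[:2],4),round(np.degrees(p[2]),1),round(f,3))
        if k==id_: t.append(cv2.resize(cr,(200,200)))
for n,x,y in(("w2",.651,.146),("w2",.636,.067),("w1",.636,.067),("w1",.627,-.009),("w1",.6175,-.088)):
    p,f,cr=fit(n,x,y,.064,0,.009,np.radians(-8.5),True)
    print("pad",n,np.round(p[:2],4),round(np.degrees(p[2]),1),round(f,3)); t.append(cv2.resize(cr,(200,200)))
t=t[:8]
cv2.imwrite("pics/fit1.png",np.vstack([np.hstack(t[:4]),np.hstack(t[4:])]))
E
```

```text
A as A [0.4465 0.0022] 37.5 0.109
A as B [0.4455 0.0007] 26.0 0.313
A as C [ 0.4479 -0.0046] 31.5 0.557
A as D [0.4695 0.0022] -49.3 0.688Traceback (most recent call last):
  File "<stdin>", line 5, in <module>
  File "fit.py", line 31, in fit
    r=minimize(cost,[x,y,a],method="Nelder-Mead",options=dict(initial_simplex=[[x,y,a],[x+.01,y,a],[x,y+.01,a],[x,y,a+.15]],xatol=1e-5,fatol=1e-5))
    res = _minimize_neldermead(fun, x0, args, callback, bounds=bounds,
                               **options)
    fxr = func(xr)
    fx = function(np.copy(x), *(wrapper_args + args))
  File "fit.py", line 27, in cost
    q=hullmask(wproj(corners(p[0],p[1],p[2],w if len(p)<4 else p[3],z0,z0+h),s),box)
               ~~~~~^^^^^^^^^^^^^^^^^^^^^^^^^^^^^^^^^^^^^^^^^^^^^^^^^^^^^^^^^^^
  File "h.py", line 5, in wproj
    c=camera_model("wrist"); T=c["T_tool_cam"]; K=c["mtx"]
ValueError: time passes only in moves, steps and waits
```

```bash
sed -i 's/c=camera_model("wrist")/c=CM["wrist"]/; s/c=camera_model(n)/c=CM[n]/; s/^from plant import \*/from plant import *\nCM={n:camera_model(n) for n in("scene","side","wrist")}/' h.py
cat > runfit.py <<'E'
from fit import *
t=[]
for n,x,y,id_ in(("w1",.4465,.0022,"A"),("w2",.46,.29,"B"),("w1",.46,-.15,"C"),("w2",.46,.15,"D")):
    for k in "ABCD":
        p,f,cr=fit(n,x,y,*D[k])
        print(id_,"as",k,np.round(p[:2],4),round(np.degrees(p[2]),1),round(f,3))
        if k==id_: t.append(cv2.resize(cr,(200,200)))
for n,x,y in(("w2",.651,.146),("w2",.636,.067),("w1",.636,.067),("w1",.627,-.009),("w1",.6175,-.088)):
    p,f,cr=fit(n,x,y,.064,0,.009,np.radians(-8.5),True)
    print("pad",n,np.round(p[:2],4),round(np.degrees(p[2]),1),round(f,3)); t.append(cv2.resize(cr,(200,200)))
t=t[:5]+t[6:]
cv2.imwrite("pics/fit1.png",np.vstack([np.hstack(t[:4]),np.hstack(t[4:])]))
E
python3 runfit.py
```

```text
A as A [0.4461 0.0018] -51.3 0.108
A as B [0.4486 0.0027] 24.7 0.313
A as C [ 0.4437 -0.0008] 28.2 0.557
A as D [0.4701 0.0018] 38.6 0.679
B as A [0.4596 0.299 ] 11.8 0.448
B as B [0.4595 0.2959] 15.5 0.075
B as C [0.4612 0.2949] 31.9 0.289
B as D [0.4689 0.2915] 35.6 0.508
C as A [ 0.4627 -0.1492] -60.7 0.645
C as B [ 0.462  -0.1559] -62.6 0.4
C as C [ 0.4617 -0.1572] 39.5 0.067
C as D [ 0.4604 -0.1559] 52.7 0.249
D as A [0.4584 0.1591] 4.6 0.755
D as B [0.4575 0.152 ] 7.4 0.588
D as C [0.4572 0.1475] 21.3 0.351
D as D [0.4574 0.1494] -45.2 0.074
pad w2 [0.6515 0.1472] -9.5 0.09
pad w2 [0.6368 0.0652] -8.4 0.45
pad w1 [0.6368 0.0691] -9.6 0.085
pad w1 [ 0.6267 -0.0084] -8.4 0.092
pad w1 [ 0.6173 -0.0882] -8.1 0.105
```

View pics/fit1.png

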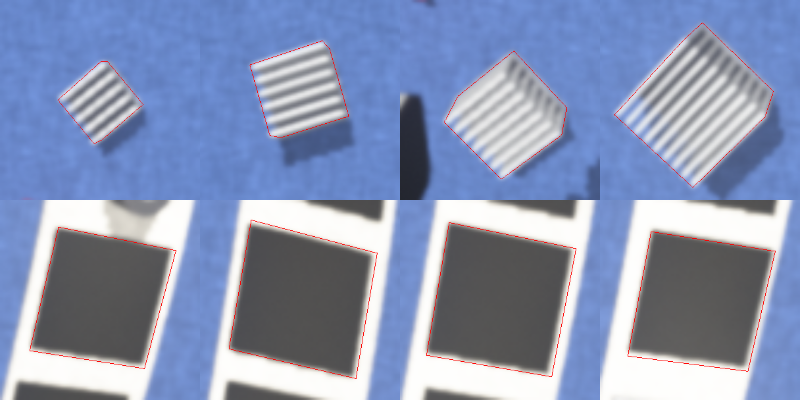

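```bash
python3 - <<'E'
from fit import *
for n,x,y in(("w2",.6515,.1472),("w1",.6368,.0691),("w1",.6267,-.0084),("w1",.6173,-.0882)):
  for w in(.0595,.0605,.0615,.0625):
    p,f,cr=fit(n,x,y,w,0,.009,np.radians(-8.5),True)
    print("pad",n,w,np.round(p[:2],4),round(np.degrees(p[2]),1),round(f,3))
E
```

```text
pad w2 0.0595 [0.6499 0.1485] -8.9 0.042
pad w2 0.0605 [0.6503 0.1482] -8.8 0.016
pad w2 0.0615 [0.6506 0.1483] -8.7 0.021
pad w2 0.0625 [0.6509 0.1478] -7.9 0.049
pad w1 0.0595 [0.6349 0.0684] -8.3 0.048
pad w1 0.0605 [0.6353 0.0683] -8.7 0.019
pad w1 0.0615 [0.6356 0.0685] -8.7 0.014
pad w1 0.0625 [0.6359 0.0684] -9.5 0.044
pad w1 0.0595 [ 0.6252 -0.0076] -9.1 0.042
pad w1 0.0605 [ 0.6254 -0.0077] -8.4 0.014
pad w1 0.0615 [ 0.6256 -0.0077] -8.5 0.021
pad w1 0.0625 [ 0.626 -0.008] -8.2 0.049
pad w1 0.0595 [ 0.6165 -0.0864] -8.6 0.026
pad w1 0.0605 [ 0.6166 -0.0864] -8.7 0.007
pad w1 0.0615 [ 0.6166 -0.0868] -8.2 0.036
pad w1 0.0625 [ 0.6174 -0.0872] -8.4 0.064
```

Chosen by fitted size, confirmed in the close crop:

| Sink | x, y (m) | Yaw (°) |
|---|---|---|
| A | .446, .002 | 38.7 |
| B | .4595, .296 | 15.5 |
| C | .4617, −.157 | 39.5 |
| D | .4574, .149 | ±45 |

All four stand upright. I'll start with B, for the second pad from the post.

>>> step_arm(
  xyz=[
    [-3,-5,2],
    [-6,-10,4],
    [-7.05,-11.6,9],
    [-7.05,-11.6,15],
    [-7.05,-11.6,19],
    [-7.05,-11.6,22.6],
    [-7.05,-11.6,22.6],
    [-7.05,-11.6,22.6],
  ],
  turn=[-8,-15.5,-15.5,-15.5,-15.5,-15.5,-15.5,-15.5],
)

```text
clock: 2.5
tcp_pos: [0.4604, 0.2957, 0.0064]
tool_rot: [0.991, 0.134, 0.001, -0.0]
contact_force: [0.8, -0.1, -0.3]
opening: 0.0854
```

>>> step_arm(
  xyz=[
    [0,0,0],
    [0,0,0],
    [0,0,0],
    [0,0,0],
    [0,0,0],
    [0,0,0],
  ],
  turn=[0,0,0,0,0,0],
  fingers=255,
)

```text
clock: 3.25
tcp_pos: [0.4598, 0.2962, 0.0063]
tool_rot: [0.991, 0.135, 0.001, -0.0]
contact_force: [-1.7, -1.4, 10.4]
opening: 0.0365
```

>>> step_arm(
  xyz=[
    [0,0,-4],
    [1.2,3,-7],
    [3.3,8.1,-8],
    [5.4,13.2,-8],
    [7.4,18.2,-8],
    [9.3,22.8,-8],
    [10.87,26.63,-7],
    [10.87,26.63,-5],
  ],
  turn=[0,2,8,14,20,24.1,24.1,24.1],
)

```text
clock: 4.25
tcp_pos: [0.6373, 0.0659, 0.0556]
tool_rot: [0.997, -0.076, 0.001, -0.0]
contact_force: [0.1, 1.0, 0.3]
opening: 0.0368
```

>>> step_arm(
  xyz=[
    [0,0,0],
    [0,0,2],
    [0,0,3.3],
    [0,0,4],
    [0,0,4],
    [0,0,4],
  ],
  turn=[0,0,0,0,0,0],
)

```text
clock: 5.0
tcp_pos: [0.6355, 0.0687, 0.0154]
tool_rot: [0.997, -0.075, 0.0, -0.0]
contact_force: [-0.7, 1.8, 1.9]
opening: 0.0367
```

>>> step_arm(
  xyz=[
    [0,0,0],
    [0,0,0],
    [0,0,0],
    [0,0,-4],
    [0,0,-10],
    [0,0,-15],
    [0,0,-15],
    [0,0,-15],
  ],
  turn=[0,0,0,0,0,0,0,0],
  fingers=0,
)

```text
clock: 6.0
tcp_pos: [0.6351, 0.0685, 0.1649]
tool_rot: [0.997, -0.075, -0.0, 0.0]
contact_force: [0.6, -0.4, 0.8]
opening: 0.0856
```

```bash
python3 shot.py w3; cat > chk.py <<'E'
import sys
from fit import *
n,k,x,y=sys.argv[1],sys.argv[2],float(sys.argv[3]),float(sys.argv[4])
s=pickle.load(open(f"pics/{n}.pkl","rb")); im=cv2.imread(f"pics/{n}.png"); h=D[k][1]
o=[]
for z in (.009,.009+h):
    m=top(im,s,z,x-.05,x+.05,y-.05,y+.05,.25)
    o.append(m)
cv2.imwrite(f"pics/{n}_chk.png",np.hstack(o))
E
python3 chk.py w3 B .6354 .0684
```

```text
6.0 [0.63507817 0.06845313 0.16485227] [ 9.97185164e-01 -7.49780025e-02 -2.16471794e-04  1.34215578e-05] 0.08555892365293025
```

View pics/w3_chk.png

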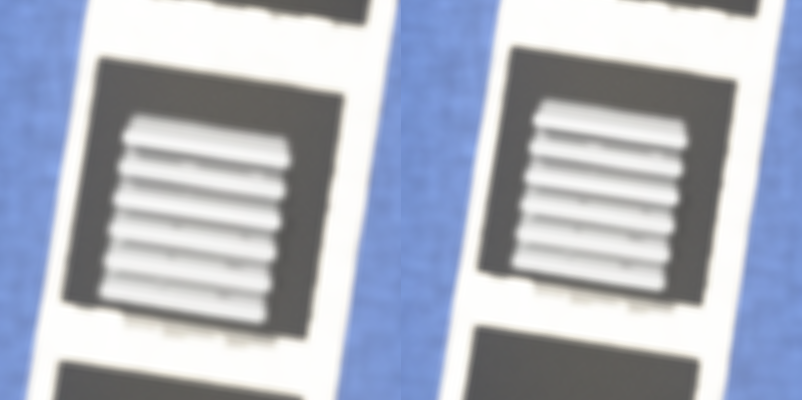

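```bash
sed -i 's/a0=0.,pad=False):/a0=0.,pad=False,on=False):/; s/    k=cv2.morphologyEx(k.astype/    if on: k=(g[...,2]>115)\n    if pad: k=(g[...,2]<140)\&(g[...,1]<110)\n    k=cv2.morphologyEx(k.astype/; s/MORPH_CLOSE,np.ones((17,17))/MORPH_CLOSE,np.ones((9,9) if on else (17,17))/; s/rr=42 if not pad else 38/rr=R/; s/^U=4/U=4;R=42/' fit.py
cat > place.py <<'E'
import sys, fit
from fit import *
n,k,x,y=sys.argv[1],sys.argv[2],float(sys.argv[3]),float(sys.argv[4])
fit.R=48; t=[]
for w in(.061,.062,.063,.064):
    p,f,c1=fit.fit(n,x,y,w,0,.009,np.radians(-8.6),True); print("pad",w,np.round(p[:2],4),round(np.degrees(p[2]),1),round(f,3))
    if not t or f<b[1]: b=(p,f); t=[c1]
fit.R=44 if k!="D" else 50
q,f,c2=fit.fit(n,x,y,*D[k],.009,on=True); print("sink",np.round(q[:2],4),round(np.degrees(q[2]),1),round(f,3))
d=q[:2]-b[0][:2]; a=b[0][2]
print("offset mm across,along",np.round([1e3*(d@[np.cos(a),np.sin(a)]),1e3*(d@[-np.sin(a),np.cos(a)])],2), "yaw",round((np.degrees(q[2]-a)+45)%90-45,1))
cv2.imwrite(f"pics/{n}_f.png",np.hstack([cv2.resize(c,(400,400)) for c in(t[0],c2)]))
E
python3 place.py w3 B .636 .0688
```

```text
Traceback (most recent call last):
  File "place.py", line 6, in <module>
    p,f,c1=fit.fit(n,x,y,w,0,.009,np.radians(-8.6),True); print("pad",w,np.round(p[:2],4),round(np.degrees(p[2]),1),round(f,3))
           ^^^^^^^
AttributeError: 'function' object has no attribute 'fit'
```

```bash
sed -i 's/^import sys, fit/import sys, fit as F/; s/fit\.R/F.R/; s/fit\.fit/F.fit/' place.py; python3 place.py w3 B .636 .0688
```

```text
pad 0.061 [0.636  0.0691] -8.6 0.018
pad 0.062 [0.6362 0.0688] -8.7 0.015
pad 0.063 [0.6361 0.0688] -8.5 0.042
pad 0.064 [0.6362 0.0678] -8.5 0.068
sink [0.6475 0.0674] -41.5 0.773
offset mm across,along [11.37  0.37] yaw -32.9
```

View pics/w3_f.png

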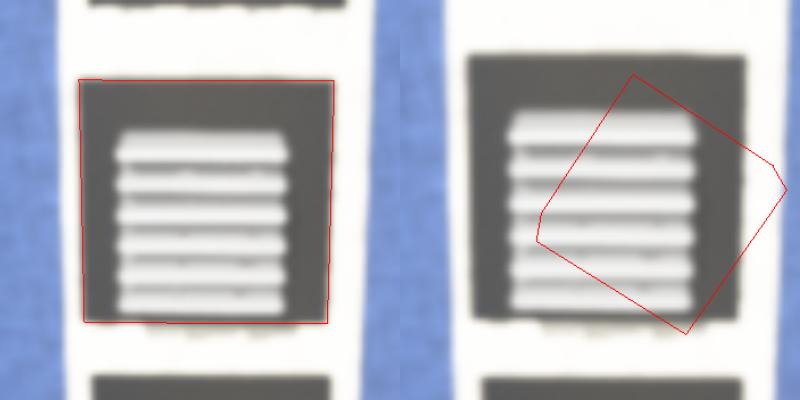

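```bash
python3 - <<'E'
t=open('fit.py').read()
t=t.replace("    ctr=(c-box[:2])*U\n","    ctr=(c-box[:2])*U\n    if on:\n        for j in range(1,n):\n            if st[j,0]<2 or st[j,1]<2: st[j,4]=0\n")
open('fit.py','w').write(t)
E
python3 place.py w3 B .636 .0688|tail -2
```

```text
sink [0.6475 0.0674] -41.5 0.773
offset mm across,along [11.37  0.37] yaw -32.9
```

```bash
python3 - <<'E'
t=open('fit.py').read()
t=t.replace("    m=np.zeros_like(k); ct=np.vstack(cv2.findContours((l==i).astype","    sel=np.isin(l,[j for j in range(1,n) if st[j,4]>150]) if on else l==i\n    m=np.zeros_like(k); ct=np.vstack(cv2.findContours(sel.astype")
t=t.replace("if not pad: k=cv2","if not pad and not on: k=cv2")
t=t.replace("st[j,1]<2:","st[j,1]<2 or st[j,0]+st[j,2]>k.shape[1]-3 or st[j,1]+st[j,3]>k.shape[0]-3:")
open('fit.py','w').write(t)
E
python3 place.py w3 B .636 .0688|tail -2
```

```text
pad 0.063 [0.6361 0.0688] -8.5 0.042
pad 0.064 [0.6362 0.0678] -8.5 0.068Traceback (most recent call last):
  File "place.py", line 9, in <module>
    q,f,c2=F.fit(n,x,y,*D[k],.009,on=True); print("sink",np.round(q[:2],4),round(np.degrees(q[2]),1),round(f,3))
           ~~~~~^^^^^^^^^^^^^^^^^^^^^^^^^^
  File "fit.py", line 31, in fit
    m=np.zeros_like(k); ct=np.vstack(cv2.findContours(sel.astype(np.uint8),0,1)[0]); cv2.fillConvexPoly(m,cv2.convexHull(ct),1)
                           ~~~~~~~~~^^^^^^^^^^^^^^^^^^^^^^^^^^^^^^^^^^^^^^^^^^^^^^^
    return _nx.concatenate(arrs, 0, dtype=dtype, casting=casting)
           ~~~~~~~~~~~~~~~^^^^^^^^^^^^^^^^^^^^^^^^^^^^^^^^^^^^^^^
ValueError: need at least one array to concatenate
```

```bash
sed -i "s/>115)/>TH)/; s/^U=4;R=42/U=4;R=42;TH=150/" fit.py
for t in 135 150 165; do sed -i "s/TH=[0-9]*/TH=$t/" fit.py; python3 place.py w3 B .636 .0688 2>&1|tail -2; done
```

```text
sink [0.6349 0.0679] -8.5 0.072
offset mm across,along [-1.08 -1.1 ] yaw 0.2
sink [0.6348 0.0679] 81.4 0.044
offset mm across,along [-1.19 -1.1 ] yaw 0.1
sink [0.6348 0.0676] -8.6 0.021
offset mm across,along [-1.21 -1.34] yaw 0.1
```

B sits about 1.2 mm off in each direction, with yaw within 0.2°. Next is D, for the far pad; I'm adding a +1 mm correction to the remaining pad targets.

>>> step_arm(
  xyz=[
    [-5,-1.4,0],
    [-10,-2.8,0],
    [-15,-4.2,0],
    [-18.8,-5.35,1],
    [-18.8,-5.35,4],
    [-18.8,-5.35,9],
    [-18.8,-5.35,13.5],
    [-18.8,-5.35,15.4],
  ],
  turn=[9.5,19,28,36.6,36.6,36.6,36.6,36.6],
)

```text
clock: 7.05
tcp_pos: [0.4558, 0.1491, 0.008]
tool_rot: [0.923, -0.384, -0.002, 0.001]
contact_force: [0.8, 0.0, 0.2]
opening: 0.0856
```

>>> step_arm(
  xyz=[
    [0,0,0],
    [0,0,0],
    [0,0,0],
    [0,0,0],
    [0,0,0],
    [0,0,0],
  ],
  turn=[0,0,0,0,0,0],
  fingers=255,
)

```text
clock: 7.8
tcp_pos: [0.4577, 0.1495, 0.0116]
tool_rot: [0.923, -0.384, 0.0, -0.0]
contact_force: [-0.2, -0.1, 3.6]
opening: 0.0534
```

>>> step_arm(
  xyz=[
    [0,0,-4],
    [3,0.6,-7],
    [8,1.5,-8],
    [13,2.4,-8],
    [18,3.35,-8],
    [23,4.3,-8],
    [27.95,5.2,-7],
    [27.95,5.2,-5],
  ],
  turn=[0,-5,-12,-19,-26,-33,-36.6,-36.6],
)

```text
clock: 8.8
tcp_pos: [0.6194, -0.0886, 0.0612]
tool_rot: [0.997, -0.076, 0.001, 0.0]
contact_force: [-0.4, 0.5, -1.5]
opening: 0.0532
```

>>> step_arm(
  xyz=[
    [0,0,0],
    [0,0,0],
    [0,0,2],
    [0,0,3.3],
    [0,0,4],
    [0,0,4.05],
    [0,0,4.05],
  ],
  turn=[0,0,0,0,0,0,0],
)

```text
clock: 9.68
tcp_pos: [0.6178, -0.0855, 0.0211]
tool_rot: [0.997, -0.075, 0.0, 0.0]
contact_force: [-0.0, 0.1, -1.5]
opening: 0.0536
```

>>> step_arm(
  xyz=[
    [0,0,0],
    [0,0,0],
    [0,0,0],
    [0,0,-4],
    [0,2,-10],
    [0,4,-15],
    [0,4,-15],
    [0,4,-15],
  ],
  turn=[0,0,0,0,0,0,0,0],
  fingers=0,
)

```text
clock: 10.68
tcp_pos: [0.6113, -0.1249, 0.1704]
tool_rot: [0.997, -0.075, -0.0, -0.0]
contact_force: [0.2, 0.1, -0.5]
opening: 0.0852
```

```bash
sed -i "s/TH=[0-9]*/TH=160/" fit.py; python3 shot.py w4;  python3 place.py w4 D .6178 -.0855
```

```text
10.675 [ 0.61125172 -0.12491945  0.17039667] [ 9.97176856e-01 -7.50884495e-02 -1.92051383e-04 -7.28548126e-05] 0.0852414890371758
pad 0.061 [ 0.5841 -0.0833] -8.0 0.958
pad 0.062 [ 0.589  -0.0877] 7.3 0.964
pad 0.063 [ 0.5827 -0.0892] -9.3 0.96
pad 0.064 [ 0.5888 -0.0874] 9.2 0.966Traceback (most recent call last):
  File "place.py", line 9, in <module>
    q,f,c2=F.fit(n,x,y,*D[k],.009,on=True); print("sink",np.round(q[:2],4),round(np.degrees(q[2]),1),round(f,3))
           ~~~~~^^^^^^^^^^^^^^^^^^^^^^^^^^
  File "fit.py", line 31, in fit
    m=np.zeros_like(k); ct=np.vstack(cv2.findContours(sel.astype(np.uint8),0,1)[0]); cv2.fillConvexPoly(m,cv2.convexHull(ct),1)
                           ~~~~~~~~~^^^^^^^^^^^^^^^^^^^^^^^^^^^^^^^^^^^^^^^^^^^^^^^
    return _nx.concatenate(arrs, 0, dtype=dtype, casting=casting)
           ~~~~~~~~~~~~~~~^^^^^^^^^^^^^^^^^^^^^^^^^^^^^^^^^^^^^^^
ValueError: need at least one array to concatenate
```

```bash
python3 chk.py w4 D .6178 -.0855
```

```text
(no output)
```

View pics/w4_chk.png

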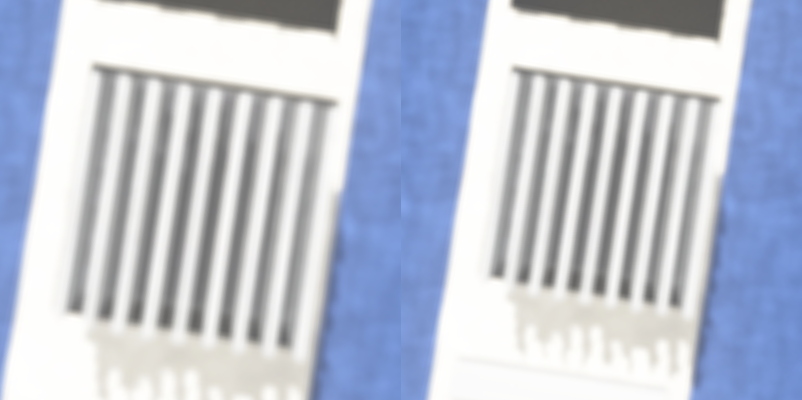

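D looks square, but along the strip it sits about 3 mm towards its neighbour: the dark band at the +y pad edge is only about 2 mm wide. I'll regrasp it with the jaws along the strip to centre it.

>>> step_arm(
  xyz=[
    [0,-2,0],
    [0,-3.87,0],
    [0,-3.87,0],
    [0,-3.87,0],
    [0,-3.87,0],
    [0,-3.87,0],
    [0,-3.87,0],
    [0,-3.87,0],
  ],
  turn=[-10,-20,-30,-40,-50,-60,-70,-80],
)

```text
clock: 11.72
tcp_pos: [0.6169, -0.0861, 0.1691]
tool_rot: [0.81, 0.586, -0.001, -0.001]
contact_force: [-0.3, -0.7, -1.1]
opening: 0.0854
```

>>> step_arm(
  xyz=[
    [0,0,2],
    [0,0,4],
    [0,0,4],
    [0,0,8],
    [0,0,12],
    [0,0,14.6],
    [0,0,14.6],
    [0,0,14.6],
  ],
  turn=[-10,-10,-10,-10,-10,-10,-10,-10],
)

```text
clock: 12.72
tcp_pos: [0.618, -0.0868, 0.0259]
tool_rot: [0.758, 0.652, 0.0, 0.0]
contact_force: [0.1, 0.2, -0.4]
opening: 0.0857
```

>>> step_arm(
  xyz=[
    [0,0,0],
    [0,0,0],
    [0,0,0],
    [0,0,0],
    [0,0,0],
    [0,0,0],
  ],
  turn=[0,0,0,0,0,0],
  fingers=255,
)

```text
clock: 13.48
tcp_pos: [0.6179, -0.0869, 0.0261]
tool_rot: [0.758, 0.652, 0.001, 0.001]
contact_force: [-0.4, 0.9, 6.9]
opening: 0.053
```

>>> step_arm(
  xyz=[
    [0,0,-0.5],
    [0,-0.09,-0.5],
    [0,-0.09,-0.5],
    [0,-0.09,0],
    [0,-0.09,0],
  ],
  turn=[0,0,0,0,0],
)

```text
clock: 14.1
tcp_pos: [0.6167, -0.0867, 0.0261]
tool_rot: [0.758, 0.652, 0.0, 0.0]
contact_force: [-5.8, 0.1, 16.3]
opening: 0.0532
```

>>> step_arm(
  xyz=[
    [0,0,0],
    [0,0,0],
    [0,0,0],
    [0,0,-4],
    [0,2,-10],
    [0,4,-15],
    [0,4,-15],
    [0,4,-15],
  ],
  turn=[0,0,0,0,0,0,0,0],
  fingers=0,
)

```text
clock: 15.1
tcp_pos: [0.6554, -0.0925, 0.1739]
tool_rot: [0.758, 0.652, -0.0, -0.001]
contact_force: [-0.4, -0.0, -0.1]
opening: 0.0851
```

```bash
python3 shot.py w5;  python3 chk.py w5 D .6168 -.0868
```

```text
15.1 [ 0.65540048 -0.09248964  0.17389747] [ 7.58130044e-01  6.52103053e-01 -3.88343356e-04 -5.41729246e-04] 0.08513188583645309
```

View pics/w5_chk.png

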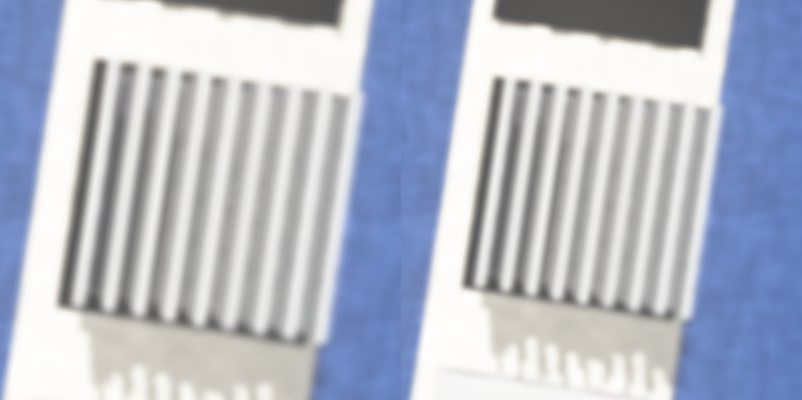

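D is now within about 1 mm of the pad centre. Next is C, squeezed in both directions at pick-up so it is centred both ways.

>>> step_arm(
  xyz=[
    [-2.4,-4.8,0],
    [-4.8,-9.5,0],
    [-7.2,-14.2,0],
    [-9.3,-18.3,1],
    [-9.3,-18.3,5],
    [-9.3,-18.3,10],
    [-9.3,-18.3,14.5],
    [-9.3,-18.3,16.8],
  ],
  turn=[10,20,30,41.9,41.9,41.9,41.9,41.9],
  fingers=35,
)

```text
clock: 16.15
tcp_pos: [0.4594, -0.1564, 0.0038]
tool_rot: [0.941, 0.338, -0.002, -0.002]
contact_force: [1.1, 0.1, -0.3]
opening: 0.0737
```

>>> step_arm(
  xyz=[
    [0,0,0],
    [0,0,0],
    [0,0,0],
    [0,0,0],
    [0,0,0],
    [0,0,0],
  ],
  turn=[0,0,0,0,0,0],
  fingers=255,
)

```text
clock: 16.9
tcp_pos: [0.4613, -0.1572, 0.007]
tool_rot: [0.941, 0.338, 0.0, 0.0]
contact_force: [-0.4, 0.3, -1.0]
opening: 0.0449
```

>>> step_arm(
  xyz=[
    [0,0,0],
    [0,0,0],
    [0,0,0],
    [0,0,-4],
    [0,0,-5],
    [0,0,-5],
    [0,0,-5],
    [0,0,-5],
  ],
  turn=[0,0,0,0,10,20,30,40],
  fingers=35,
)

```text
clock: 17.9
tcp_pos: [0.4612, -0.1572, 0.0569]
tool_rot: [1.0, -0.007, 0.0, 0.0]
contact_force: [-0.2, 0.3, 1.0]
opening: 0.0738
```

>>> step_arm(
  xyz=[
    [0,0,0],
    [0,0,0],
    [0,0,0],
    [0,0,0],
    [0,0,0],
    [0,0,2],
    [0,0,5],
    [0,0,5],
  ],
  turn=[10,20,30,40,50,50,50,50],
)

```text
clock: 18.9
tcp_pos: [0.4604, -0.1568, 0.0056]
tool_rot: [0.904, -0.427, -0.002, -0.0]
contact_force: [0.2, -1.0, -0.1]
opening: 0.0739
```

>>> step_arm(
  xyz=[
    [0,0,0],
    [0,0,0],
    [0,0,0],
    [0,0,0],
    [0,0,0],
    [0,0,0],
    [0,0,0],
  ],
  turn=[0,0,0,0,0,0,0],
  fingers=255,
)

```text
clock: 19.77
tcp_pos: [0.4616, -0.1574, 0.008]
tool_rot: [0.904, -0.427, 0.001, -0.0]
contact_force: [-1.0, -0.2, 8.0]
opening: 0.0453
```

>>> step_arm(
  xyz=[
    [0,0,-4],
    [-0.1,-1.5,-8],
    [-0.3,-6,-9],
    [-0.5,-11,-9],
    [-0.8,-16,-9],
    [-1.0,-20,-9],
    [-1.1,-22.23,-8],
    [-1.1,-22.23,-7],
  ],
  turn=[0,-4,-13,-22,-32,-41.9,-41.9,-41.9],
)

```text
clock: 20.78
tcp_pos: [0.6259, -0.0068, 0.0761]
tool_rot: [0.997, -0.076, 0.0, 0.0]
contact_force: [0.1, -0.2, -1.3]
opening: 0.0451
```

>>> step_arm(
  xyz=[
    [0,0,0],
    [0,0,0],
    [0,0,3],
    [0,0,5],
    [0,0,5.8],
    [0,0,6.05],
    [0,0,6.05],
    [0,0,6.05],
  ],
  turn=[0,0,0,0,0,0,0,0],
)

```text
clock: 21.78
tcp_pos: [0.626, -0.0075, 0.0171]
tool_rot: [0.997, -0.075, 0.0, 0.0]
contact_force: [-2.5, -2.2, 5.7]
opening: 0.0451
```

>>> step_arm(
  xyz=[
    [0,0,0],
    [0,0,0],
    [0,0,0],
    [0,0,-4],
    [0,2,-10],
    [0,4,-15],
    [0,4,-15],
    [0,4,-15],
  ],
  turn=[0,0,0,0,0,0,0,0],
  fingers=35,
)

```text
clock: 22.78
tcp_pos: [0.6194, -0.0468, 0.1658]
tool_rot: [0.997, -0.075, -0.0, -0.0]
contact_force: [0.2, 0.2, -0.7]
opening: 0.0737
```

```bash
python3 shot.py w6;  python3 chk.py w6 C .6262 -.0075
```

```text
22.775 [ 0.61941762 -0.04677516  0.16582922] [ 9.97175121e-01 -7.51113554e-02 -2.41928300e-04 -6.28891348e-05] 0.0736889087364986
```

View pics/w6_chk.png

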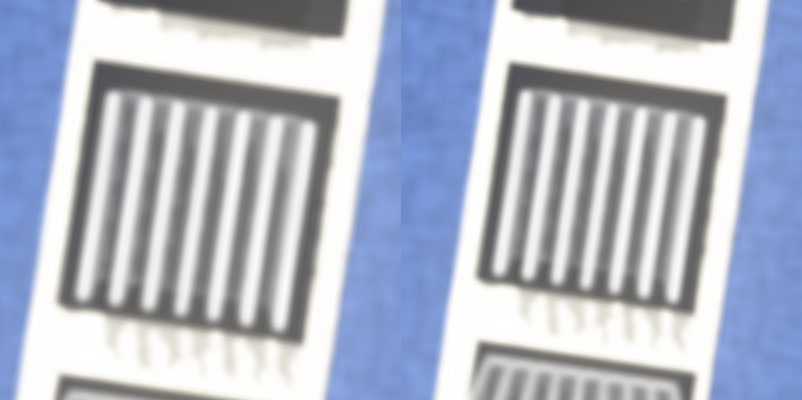

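C is centred within about 1.5 mm and square. Last is A, squeezed both ways in the same manner.

>>> step_arm(
  xyz=[
    [-5,-0.6,0],
    [-10,-1.2,0],
    [-15,-1.8,0],
    [-17.96,-2.25,2],
    [-17.96,-2.25,7],
    [-17.96,-2.25,12],
    [-17.96,-2.25,14],
    [-17.96,-2.25,14.5],
  ],
  turn=[-10,-20,-30,-40,-47.3,-47.3,-47.3,-47.3],
  fingers=85,
)

```text
clock: 23.82
tcp_pos: [0.4444, 0.0027, 0.0193]
tool_rot: [0.943, 0.332, -0.002, -0.001]
contact_force: [-0.4, 0.0, -0.1]
opening: 0.0569
```

```bash
python3 shot.py w7; python3 - <<'E'
from h import *
import pickle
s=pickle.load(open("pics/w7.pkl","rb")); im=cv2.imread("pics/w7.png")
p=wproj(np.array([[.446,.002,.016],s["tcp_pos"]]),s); print(p)
cv2.imwrite("pics/w7b.png",cv2.resize(im[40:340,56:456],(800,600),interpolation=cv2.INTER_CUBIC))
E
```

```text
23.825 [0.44438809 0.00269152 0.01934566] [ 0.94343162  0.33155974 -0.00196103 -0.00103481] 0.056936042935855004
[[255.0440595  237.90392632]
 [253.47598836 238.02578816]]
```

View pics/w7b.png

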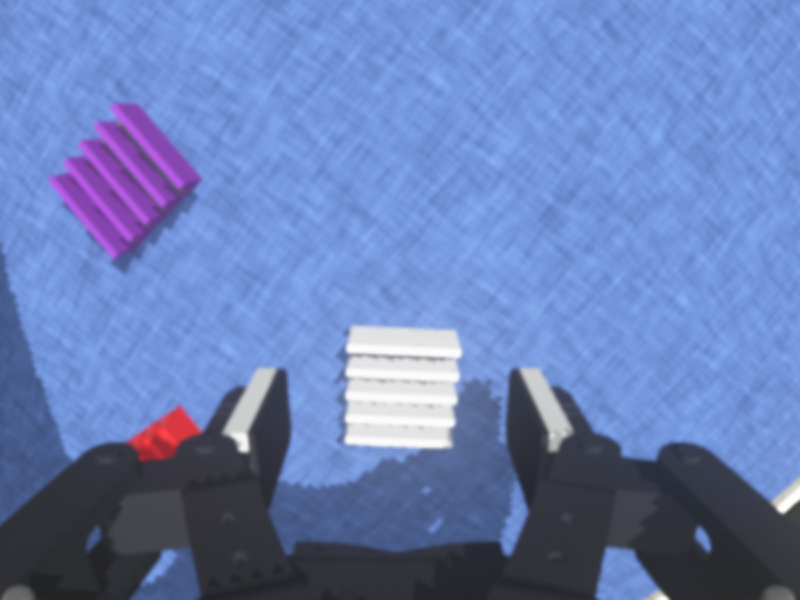

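A is between the jaws, centred within 1–2 mm, and the red decoy is clear of the left finger.

>>> step_arm(
  xyz=[
    [0,0,0.6],
    [0,0,1.2],
    [0,0,1.7],
    [0,0,1.7],
  ],
  turn=[0,0,0,0],
)

```text
clock: 24.38
tcp_pos: [0.4455, 0.0022, 0.0042]
tool_rot: [0.944, 0.331, -0.0, -0.0]
contact_force: [-0.3, 0.3, -0.1]
opening: 0.057
```

>>> step_arm(
  xyz=[
    [0,0,0],
    [0,0,0],
    [0,0,0],
    [0,0,0],
    [0,0,0],
    [0,0,0],
  ],
  turn=[0,0,0,0,0,0],
  fingers=255,
)

```text
clock: 25.12
tcp_pos: [0.4457, 0.0022, 0.0048]
tool_rot: [0.944, 0.331, 0.0, 0.0]
contact_force: [-1.1, -0.5, 7.1]
opening: 0.0285
```

>>> step_arm(
  xyz=[
    [0,0,0],
    [0,0,0],
    [0,0,0],
    [0,0,-3],
    [0,0,-3],
    [0,0,-3],
    [0,0,-3],
    [0,0,-3],
  ],
  turn=[0,0,0,0,10,20,30,40],
  fingers=85,
)

```text
clock: 26.12
tcp_pos: [0.4455, 0.0022, 0.0343]
tool_rot: [1.0, -0.014, -0.0, 0.0]
contact_force: [-0.1, 0.1, 0.1]
opening: 0.0569
```

>>> step_arm(
  xyz=[
    [0,0,0],
    [0,0,0],
    [0,0,0],
    [0,0,0],
    [0,0,0],
    [0,0,1.5],
    [0,0,2.5],
    [0,0,3],
  ],
  turn=[10,20,30,40,50,50,50,50],
)

```text
clock: 27.12
tcp_pos: [0.4454, 0.0022, 0.0037]
tool_rot: [0.901, -0.433, -0.0, 0.0]
contact_force: [0.7, 0.9, -0.2]
opening: 0.057
```

>>> step_arm(
  xyz=[
    [0,0,0],
    [0,0,0],
    [0,0,0],
    [0,0,0],
    [0,0,0],
    [0,0,0],
    [0,0,0],
  ],
  turn=[0,0,0,0,0,0,0],
  fingers=255,
)

```text
clock: 28.0
tcp_pos: [0.4457, 0.0022, 0.0047]
tool_rot: [0.901, -0.433, 0.0, -0.0]
contact_force: [-0.5, 0.1, 6.5]
opening: 0.0282
```

>>> step_arm(
  xyz=[
    [0,0,-4],
    [0.1,-2,-8],
    [0.4,-7,-9],
    [0.7,-12,-9],
    [1.0,-17,-9],
    [1.2,-22,-9],
    [1.4,-25.18,-8],
    [1.4,-25.18,-7],
  ],
  turn=[0,-4,-13,-22,-32,-42.7,-42.7,-42.7],
)

```text
clock: 29.0
tcp_pos: [0.6516, 0.1499, 0.0735]
tool_rot: [0.997, -0.074, 0.0, -0.0]
contact_force: [-0.6, 0.4, 0.2]
opening: 0.0287
```

>>> step_arm(
  xyz=[
    [0,0,0],
    [0,0,0],
    [0,0,3],
    [0,0,5],
    [0,0,5.8],
    [0,0,6.05],
    [0,0,6.05],
    [0,0,6.05],
  ],
  turn=[0,0,0,0,0,0,0,0],
)

```text
clock: 30.0
tcp_pos: [0.6512, 0.1488, 0.0145]
tool_rot: [0.997, -0.075, 0.001, -0.0]
contact_force: [-0.2, -0.9, 0.0]
opening: 0.0281
```

>>> step_arm(
  xyz=[
    [0,0,0],
    [0,0,0],
    [0,0,0],
    [0,0,-4],
    [0,2,-10],
    [0,4,-16],
    [0,4,-16],
    [0,4,-16],
  ],
  turn=[0,0,0,0,0,0,0,0],
  fingers=85,
)

```text
clock: 31.0
tcp_pos: [0.6446, 0.1091, 0.1737]
tool_rot: [0.997, -0.075, 0.0, -0.0]
contact_force: [-0.0, 1.0, -0.3]
opening: 0.0566
```

```bash
python3 shot.py w8;  python3 chk.py w8 A .651 .1487; python3 place.py w8 A .651 .1487|tail -4; python3 place.py w8 B .636 .0688 | tail -2
```

```text
31.0 [0.64460528 0.10913117 0.17367136] [ 9.97174094e-01 -7.51253838e-02  5.24501515e-05 -2.44155774e-05] 0.056581102186451265
pad 0.063 [0.6507 0.1478] -7.7 0.056
pad 0.064 [0.6509 0.1472] -9.5 0.084
sink [0.6504 0.1491] -8.5 0.069
offset mm across,along [-0.57  1.01] yaw 0.2
pad 0.063 [0.6355 0.0684] -7.8 0.061
pad 0.064 [0.6353 0.0677] -8.6 0.086Traceback (most recent call last):
  File "place.py", line 9, in <module>
    q,f,c2=F.fit(n,x,y,*D[k],.009,on=True); print("sink",np.round(q[:2],4),round(np.degrees(q[2]),1),round(f,3))
           ~~~~~^^^^^^^^^^^^^^^^^^^^^^^^^^
  File "fit.py", line 31, in fit
    m=np.zeros_like(k); ct=np.vstack(cv2.findContours(sel.astype(np.uint8),0,1)[0]); cv2.fillConvexPoly(m,cv2.convexHull(ct),1)
                           ~~~~~~~~~^^^^^^^^^^^^^^^^^^^^^^^^^^^^^^^^^^^^^^^^^^^^^^^
    return _nx.concatenate(arrs, 0, dtype=dtype, casting=casting)
           ~~~~~~~~~~~~~~~^^^^^^^^^^^^^^^^^^^^^^^^^^^^^^^^^^^^^^^
ValueError: need at least one array to concatenate
```

View pics/w8_chk.png

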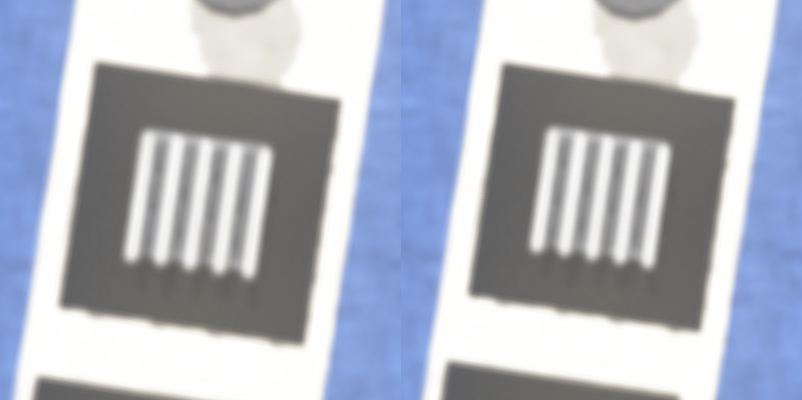

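>>> step_arm(
  xyz=[
    [-5,0,-3],
    [-10,0,-6],
    [-15,0,-6],
    [-15,0,-6],
    [-15,0,-6],
  ],
  turn=[0,0,0,0,0],
  fingers=0,
)

```text
clock: 31.68
tcp_pos: [0.4969, 0.1319, 0.2331]
tool_rot: [0.997, -0.075, -0.0, 0.0]
contact_force: [0.5, -0.5, -0.4]
opening: 0.0853
```

```bash
python3 - <<'E'
from h import *
for n in("scene","side"):
    im=snapshot(n)[:,:,::-1].copy(); cv2.imwrite(f"pics/{n}9.png",im)
a=cv2.imread("pics/scene9.png"); b=cv2.imread("pics/side9.png"); b0=cv2.imread("pics/side0.png")
cv2.imwrite("pics/end.png",np.vstack([np.hstack([cv2.resize(a[180:310,140:360],(400,236)),cv2.resize(b[120:250,220:440],(400,236))]),np.hstack([cv2.resize(b0[230:300,350:430],(400,350)),cv2.resize(b[230:300,350:430],(400,350))])]))
print(state()["tcp_pos"],state()["contact_force"])
E
```

```text
[0.49728943 0.13160756 0.23297655] [ 0.22805972 -0.47122561 -0.09354822]
```

View pics/end.png

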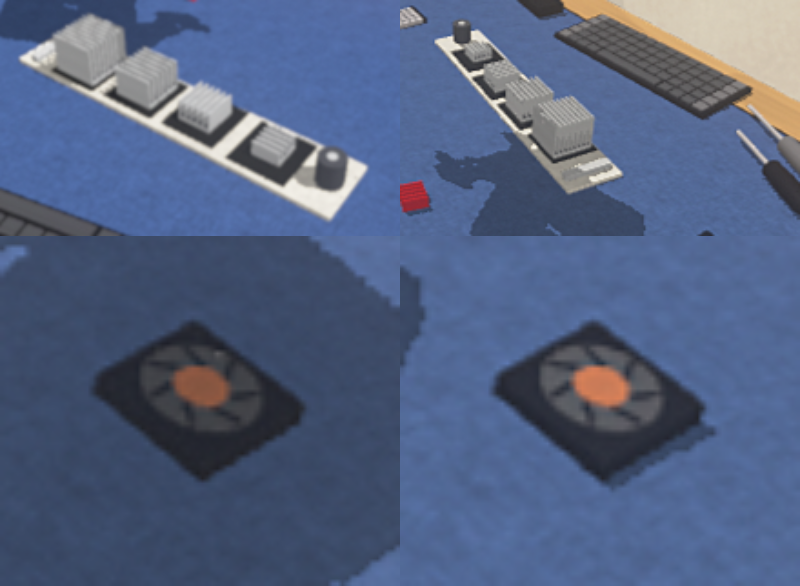

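The four sinks stand upright in size order from the post. The fan's pixels match before and after (hub at (202,386) and (602,386), the same spot in each half).

```bash
python3 -c "
from plant import *
print(finish_job())"
```

```text
the job is handed in; nothing more can be done
None
```

The four heat sinks stand upright on the pads in size order: sink_a next to the post, then b, c and d at the far end. All four are released, the arm is clear, and the job was handed in at about 32 s.

| Sink | Offset from pad centre (mm) | Squareness |
|---|---|---|
| sink_a | about 0.6 across, 1.0 along | within 0.2° |
| sink_b | about 1.2 across, 1.2 along | within 0.2° |
| sink_c | about 0.5 in x, 1.5 in y, by eye | looked square |
| sink_d | about 1 in x, 0.7 in y, by eye | looked square |

- **Sink_d:** it first landed about 3 mm off along the strip, so I regrasped it with the jaws along the strip and re-centred it.
- **Fan:** its position in the side camera is unchanged between the first and last pictures.
- **Checks that failed or disagreed:**
  - The automatic fit failed on the first picture of d, and on b in the last wrist picture. I judged c and d by eye, and the figures for b date from just after it was placed.
  - Pad positions differed by 1–2 mm between cameras, which is the calibration limit.
  - The pads measured about 62 mm instead of 64 mm, which I put down to edge blur.

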